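# Clamp the coil former in the bench bar clamp

### The arm

A 6-joint arm with a two-finger parallel gripper is mounted at the origin on the work surface. World frame = base frame: x ahead of the robot, y to its left, z up, the work surface at z = 0. Lengths are in m, angles in rad, forces in N, time in s.
With the tool pointing down it reaches from about 0.325 to 0.9 m from the base axis. Payload 3.5 kg.
Tool frame: the origin (TCP) lies at the very end of the fingers, on their centre line; the grasp point (between the pads) lies 19 mm behind it (grip_depth is the distance from the TCP to the grasp point, in m); z points along the fingers, x is the direction in which the jaws open and shut, and the axes are right-handed (so a half turn about z gives the same grasp; the last joint's range is limited). The gripper opens to 85 mm and grips with 20 to 120 N. Pads are 22 mm wide; open, the fingers measure 114 mm over their backs; the gripper's body (76 mm by 85 mm) begins 54 mm behind the grasp point. The pads swing forward as they close: fully open they stand 13 mm farther back than shut.
Start: joints at [-0.103, 0.276, -0.026, 1.268, 0, 1.467], TCP at [0.625, -0, 0.231] pointing down, gripper open.
Joint ranges: [-3.12, 3.12], [-0.85, 1.88], [-1.08, 1.24], [-1.95, 2.15], [-1.57, 1.53], [-3.14, 3.14]. Speed limits (rad/s): [2.57, 2.57, 3.14, 3.14, 3.14, 3.14].

### API

Orientations are given as a unit quaternion [x, y, z, w].
In Python, from bench import get_obs, capture, sign_off, silhouettes, grip_depth gives the robot as it stands.
- The arm moves only by the tool step_arm, never from a script. Its argument "steps" is one flat list of numbers, 6 for each row, row after row: the shift along the tool's x, y, z scaled (see below), then the turn, a rotation vector about the tool's x, y, z scaled (see below). In form: [x, y, z, wx, wy, wz, x, y, z, wx, wy, wz, ...]. A call has 1 to 20 rows; each row shifts and turns the commanded pose from where the row before left it, along the tool's axes as they then stand; what a row does not reach is not made up. The controller multiplies each number of a shift by 0.4 m and each number of a turn by 0.5 rad. A row lasts 1/8 s, in which the tool goes at most 62.5 mm and 10.7 degrees, less where a joint would pass 70% of its speed; a pose out of reach is approached as far as the arm can. A call with a number of a shift or a turn outside -1 to 1 is refused whole. A call with a gripper value outside its range is refused whole. "jaw" is the opening in per cent of the stroke, from 0 (shut) to 100 (fully open), set as the call begins (left out, the last holds). The fingers move at their own pace and stop on an object; the grip force is fixed at half the most. Time passes only in rows, so rows that do not move let the fingers close. It gives the time, the measured TCP pose, the force and the opening at its end, in the units of the state.
- get_obs(): the state, without advancing time (a new reading comes with each control period).
- capture(name): name is "scene" or "side" or "wrist"; returns a dict with "frame" (384x512x3 uint8, blue, green, red), "intrinsics" (3x3 intrinsics, pixels), "rvec" (rotation vector, rad) and "tvec" (3), from world to camera coordinates, as OpenCV has them. Camera axes: x right, y down, z forward; pixel columns grow to the right and rows downward; lengths in m; the calibration is good to about 2 mm. A picture is of the moment at which its call begins. There is no depth.
- sign_off(): hands the job in, once; it reports no verdict.
Trained networks look in the newest picture that a camera, given by its name, has taken for a name from the list of things; names that differ only in an ending like _2 or _b are one class to them, and where a whole thing is asked for, a point or a joint stands for the part that bears it (a point fixed in the world has none). Each returns a list of dicts, best first, with "confidence" (0 to 1); they miss things now and then, are a little off and sometimes report something else, mostly with a low value. They report only what shows in the picture. A call takes as long as a camera call. They do not tell look-alikes from the thing itself.
- silhouettes(camera, target): "pixels" (384x512 bool, what is visible of it) and "point" ([column, row] in pixels, amid what is visible of it).
The state is a dict: "time_s": time; "joint_pos": joint angles; "dq": joint speeds; "tau": joint torques, N m; "ee_pos": TCP position; "orientation": TCP orientation; "force": force on the tool from outside, world axes, zero at the start; "moment": the same for the moment, N m; "finger_gap": finger opening in m.
Only numpy, scipy, OpenCV 4.12 (cv2) and the standard library are available. Lean on these libraries where they do the work, as an engineer would, in place of code of your own. Each camera call takes 0.05 s, during which the arm holds its last target.

### The job

Two bench bar clamps stand side by side; clamp the brown coil former with the silver rings, and leave the other clamp and everything else alone. Push that clamp's sliding jaw straight down its bar until the round black foot sits on the coil, then turn its orange handle about a quarter turn clockwise (seen from above), so that the jaw tilts, binds on the bar and holds the coil tight. Do not shift or tip the coil, and let go at the end.

Things in the scene. Friction and masses are not known exactly. Their poses are not given: they have to be found in the camera images.
- clamp1: The clamp to use: a fixed steel plate 240 x 150 x 20 mm with an upright dark steel bar (24 x 10 mm, 275 mm high with its cap). Origin under the plate, on the handle's vertical axis (z = 0); the bar stands 115 mm from it along this body's +x. z up. The green jaw slides on the bar.
- jaw1 (a joint): Slide of clamp 1's green jaw down its bar, in m: 0 at the top, grows downwards to 0.10. At 0 the foot's underside is 165 mm above the table (145 mm above the plate); the foot meets the coil's top at about 0.075. Friction of about 5 N holds the jaw where it is left; about 2 to 6 N downwards on the handle moves it, and a clear rise to 10 N tells that the foot is on the work, and the handle rides down with it.
- grip1 (a point): Centre of clamp 1's orange handle, a flat bar 62 mm long, 14 mm wide (the width to grip), 24 mm tall, on top of the vertical spindle, pointing up with free space all round (15 mm down to the spindle's green boss, 32 mm across). Site x axis: along the bar's length; y: across it; z up. It is 88 mm above the underside of the foot, on the same axis, at every jaw height.
- handle1 (a joint): Angle of clamp 1's handle, rad: 0 as it starts (handle bar in line with clamp1's x axis), grows clockwise seen from above, stop at 2.2. The spindle screws the foot down 3.6 mm per rad. With the foot resting on the work, turning lifts the jaw arm, which tilts by one or two degrees and binds on the bar; it takes about 0.2 to 0.35 N m and stays where it is left.
- tilt1 (a joint): Tilt of clamp 1's green jaw arm on its bar, rad: 0 level, grows as the spindle end is forced up. It is 0 until the foot is screwed against the work.
- foot1: Clamp 1's black round foot, 34 mm across and 9 mm thick, at the spindle's lower end. Origin at the centre of its underside.
- coil: The loose coil former to clamp: a cylinder 90 mm across and 70 mm high with brown flanges and four silver rings, 0.4 to 0.8 kg, standing upright on clamp 1's plate about under the foot. Origin at the centre of its underside, z up; its top is 70 mm above.
- clamp2: The other clamp, alike but standing over the black magnet: leave it alone. Origin and axes as clamp1.
- jaw2 (a joint): Slide of clamp 2's jaw (as jaw1). To be left as it is.
- handle2 (a joint): Angle of clamp 2's handle (as handle1). To be left as it is.
- magnet: Plain black disc magnet, 84 mm across, 45 mm high, loose on clamp 2's plate: leave alone. Origin at the centre of its underside.
- foot2: Clamp 2's black foot (as foot1). To be left where it is.
- driver: Loose screwdriver with a black handle, 200 mm, lying on the table to the right: leave alone.
- jar: Loose grey jar with white cap, 60 mm across, 75 mm high, on the table to the left: leave alone.
Mind the look-alikes: they are no part of the job. Leave any pink or red look-alike of the coil alone.

How it is judged:
By the outcome, as a careful person would: the job done as asked, in the order asked, and still so for the second after the job is handed in, with the robot touching nothing.
It also fails if it takes over 38 s, if anything falls off the work surface, if the arm or the gripper's body presses on something with over 40 N, if the wrist force passes 120 N, or if a joint passes its speed limit or range.

## Working session

There is one attempt and no reset: what is moved stays moved. The work goes in short steps, Python scripts to look and compute and a tool call to move; the robot and the scene stay as the last step left them, time stands still between calls to the robot, and variables do not carry over. Pictures are saved under pics/ and viewed, and the job is handed in when it is done.

Besides the shell and the picture viewer there is one more tool, called after ">>>" as a command line: name --argument value ..., lists and objects as JSON in quotes. step_arm: Moves the arm, as the interface text tells. Its arguments: {"type":"object","properties":{"steps":{"type":"array"},"jaw":{"type":"number"}},"required":["steps"]}

```bash
mkdir -p pics
cat > h.py <<'E'
import numpy as np,cv2
from bench import *
def P(c):
    R,_=cv2.Rodrigues(np.array(c['rvec'],float)); return np.array(c['intrinsics'],float).reshape(3,3),R,np.array(c['tvec'],float).ravel()
def proj(c,X):
    return cv2.projectPoints(np.array(X,float).reshape(-1,3),np.array(c['rvec'],float),np.array(c['tvec'],float),np.array(c['intrinsics'],float),None)[0].reshape(-1,2)
def ray(c,px):
    K,R,t=P(c); d=R.T@np.linalg.inv(K)@np.array([px[0],px[1],1.]); return -R.T@t,d/np.linalg.norm(d)
def atz(c,px,z):
    o,d=ray(c,px); return o+d*(z-o[2])/d[2]
def tri(cs,pxs):
    A=0;b=0
    for c,p in zip(cs,pxs):
        o,d=ray(c,p);M=np.eye(3)-np.outer(d,d);A=A+M;b=b+M@o
    return np.linalg.solve(A,b)
E
python3 - <<'E'
from h import *
import pickle
C={}
for n in ['scene','side','wrist']:
    c=capture(n);C[n]=c;cv2.imwrite(f'pics/{n}0.png',c['frame'])
    K,R,t=P(c);print(n,-R.T@t,R[2],K[0,0])
    for g in ['grip1','coil','foot1','clamp1','magnet']:
        for s in silhouettes(n,g)[:3]:
            ys,xs=np.where(s['pixels']);print(' ',g,round(s['confidence'],2),s['point'],xs.min(),xs.max(),ys.min(),ys.max(),len(xs))
pickle.dump(C,open('c0.pkl','wb'))
o=get_obs();print(o,grip_depth)
E
```

```text
scene [1.31799689 0.22759794 1.14779837] [-0.61896277 -0.17163657 -0.7664372 ] 378.28642363337224
  grip1 0.56 [288.0, 204.8] 287 300 197 212 131
  coil 0.73 [275.3, 192.4] 266 289 176 205 592
  coil 0.73 [369.9, 284.6] 356 389 269 304 928
  coil 0.62 [225.9, 183.9] 225 247 173 191 117
  foot1 0.57 [289.0, 209.0] 286 301 196 224 216
  clamp1 0.67 [194.9, 230.6] 174 225 169 261 2442
  clamp1 0.63 [300.4, 251.6] 258 333 196 287 2890
  magnet 0.7 [188.9, 210.7] 183 207 202 225 202
side [-0.21674808 -1.20915153  0.99269901] [ 0.47428438  0.72215521 -0.5035337 ] 464.18612957846614
  coil 0.97 [185.3, 206.5] 175 198 194 219 529
  coil 0.79 [209.1, 226.5] 194 220 212 240 654
  coil 0.69 [224.4, 166.3] 216 235 156 177 389
  foot1 0.73 [295.2, 194.9] 289 299 184 216 202
  foot1 0.68 [317.5, 308.7] 308 333 279 322 241
  foot1 0.47 [240.9, 161.8] 236 242 153 179 81
  clamp1 0.93 [301.2, 228.6] 264 326 165 268 2286
  clamp1 0.79 [247.9, 187.8] 220 262 133 219 1159
  magnet 0.72 [292.7, 240.3] 281 305 229 253 535
wrist [0.62561164 0.07583118 0.37325746] [ 2.73935794e-04 -2.96316955e-01 -9.5508962
[... 318 characters left out ...]
9, 'joint_pos': array([-1.03390353e-01,  2.76358315e-01, -2.64150412e-02,  1.26798260e+00,
        6.10767770e-06,  1.46738542e+00]), 'dq': array([ 6.31034162e-04, -3.22770049e-04,  1.72899102e-03, -5.17506874e-05,
       -8.36161472e-05,  1.31512595e-03]), 'tau': array([ 9.08842885e-04, -4.45476687e+01,  2.95569170e+01,  6.20375376e-04,
       -2.41213138e-04,  5.37559586e-06]), 'ee_pos': array([ 6.24996482e-01, -1.77512307e-06,  2.31332107e-01]), 'orientation': array([ 1.00000000e+00,  1.02782060e-05,  2.03928737e-05, -9.54053995e-07]), 'force': array([ 0.02827904, -0.00373034,  0.71887245]), 'moment': array([-0.05519003, -0.03766879,  0.04190306]), 'finger_gap': 0.0853119702014176} 0.0187
```

Run:
```python
import cv2
a=cv2.imread('pics/scene0.png')[140:330,140:420];cv2.imwrite('pics/sc_crop.png',cv2.resize(a,None,fx=2.8,fy=2.8,interpolation=2))
a=cv2.imread('pics/side0.png')[110:340,160:360];cv2.imwrite('pics/si_crop.png',cv2.resize(a,None,fx=2.6,fy=2.6,interpolation=2))
```

```text
(no output)
```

View pics/sc_crop.png

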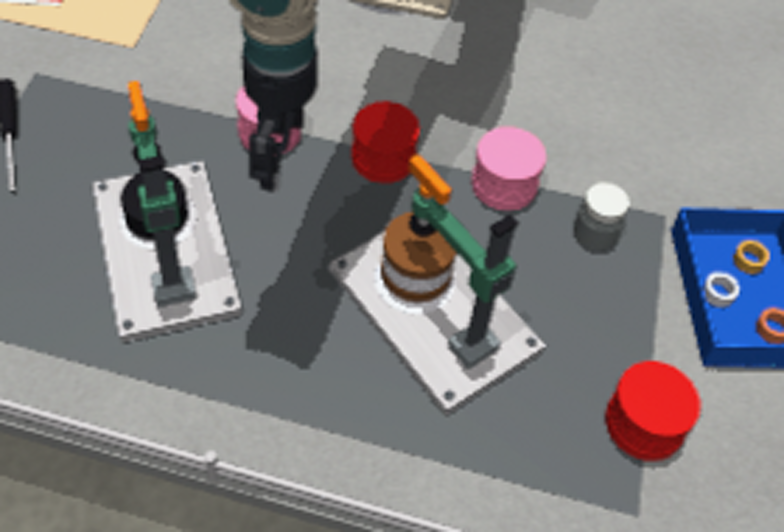

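View pics/si_crop.png

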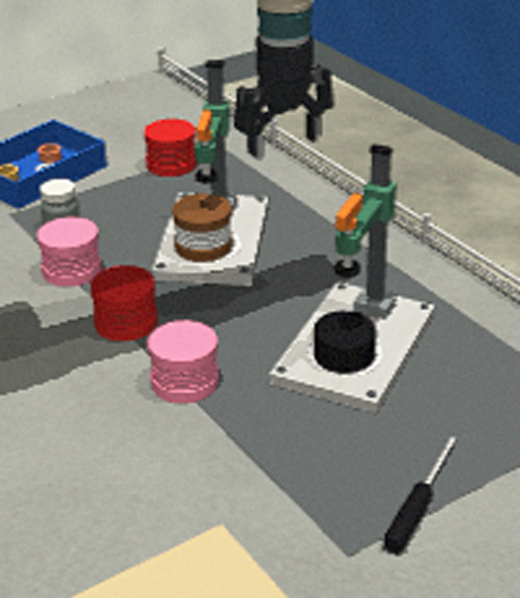

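View pics/wrist0.png

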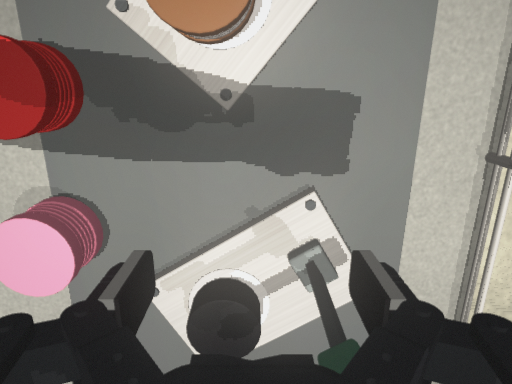

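```bash
cat >> h.py <<'E'
def orange(c,box):
    f=c['frame'];h=cv2.cvtColor(f,cv2.COLOR_BGR2HSV);m=cv2.inRange(h,(8,170,100),(20,255,255))
    k=np.zeros_like(m);x0,x1,y0,y1=box;k[y0:y1,x0:x1]=m[y0:y1,x0:x1];return k
E
python3 - <<'E'
from h import *
import pickle
C=pickle.load(open('c0.pkl','rb'))
ps=[]
for n,b in [('scene',(280,310,190,218)),('side',(232,246,148,170))]:
    m=orange(C[n],b);ys,xs=np.where(m>0);print(n,len(xs),xs.min(),xs.max(),ys.min(),ys.max(),xs.mean(),ys.mean());ps.append((xs.mean(),ys.mean()))
g=tri([C['scene'],C['side']],ps);print('handle',g,[proj(C[n],g) for n in ['scene','side']],ps)
s=lambda x,y:(x/2.8+140,y/2.8+140)
for p in [(330,265),(546,347),(447,410),(475,340)]: print(atz(C['scene'],s(*p),.02))
for p in [(415,238)]: print('coiltop',atz(C['scene'],s(*p),.09))
q=lambda x,y:(x/2.6+160,y/2.6+110)
for p in [(153,265),(248,280),(268,195),(178,193)]: print('side',atz(C['side'],q(*p),.02))
print('coiltop',atz(C['side'],q(203,211),.09))
E
```

```text
scene 131 286 300 195 212 292.60305343511453 203.66412213740458
side 49 235 240 152 163 238.12244897959184 158.24489795918367
handle [0.59361866 0.16025466 0.22215826] [array([[292.61267961, 203.65659812]]), array([[238.13124095, 158.24958306]])] [(np.float64(292.60305343511453), np.float64(203.66412213740458)), (np.float64(238.12244897959184), np.float64(158.24489795918367))]
[0.60537519 0.05652129 0.02      ]
[0.64456788 0.33441866 0.02      ]
[0.75685033 0.23682858 0.02      ]
[0.65905695 0.25135215 0.02      ]
coiltop [0.58362689 0.15534078 0.09      ]
side [0.49386052 0.15476745 0.02      ]
side [0.58845245 0.03912591 0.02      ]
side [0.75647182 0.23392131 0.02      ]
side [0.6378711  0.32514853 0.02      ]
coiltop [0.57888237 0.14526867 0.09      ]
```

>>> step_arm --steps '[0,0,-0.125,0,0,0,0,0,-0.125,0,0,0,-0.058,-0.095,0,0,0,0,-0.058,-0.095,0,0,0,0,-0.058,-0.095,0,0,0,0,0,0,0,0,0,-0.349]'

```text
time_s: 1.65
ee_pos: [0.5537, 0.1163, 0.3318]
orientation: [0.996, 0.091, 0.0, -0.0]
force: [-0.1, -0.8, 0.7]
finger_gap: 0.0854
```

```bash
python3 -c "
from h import *
o=get_obs();print(o['joint_pos'],o['ee_pos'],o['orientation'],o['time_s'])"
```

```text
[9.24304586e-02 1.35642006e-01 8.95664414e-03 1.44405130e+00
 6.22992757e-04 1.48049202e+00] [0.55370316 0.11628399 0.33183777] [ 9.95828854e-01  9.12403205e-02  2.95017059e-05 -3.11527912e-04] 1.65
```

>>> step_arm --steps '[0,0,0,0,0,-0.349,0,0,0,0,0,-0.349,0,0,0,0,0,-0.349,0,0,0,0,0,-0.349,0,0,0,0,0,-0.349,0,0,0,0,0,-0.349,0,0,0,0,0,-0.349,0,0,0,0,0,-0.349,0,0,0,0,0,-0.349,0,0,0,0,0,-0.349,0,0,0,0,0,-0.349,0,0,0,0,0,-0.349,0,0,0,0,0,-0.349,0,0,0,0,0,0]'

```text
time_s: 3.4
ee_pos: [0.5554, 0.114, 0.3313]
orientation: [0.343, 0.939, -0.0, 0.0]
force: [0.1, 1.1, 0.2]
finger_gap: 0.0853
```

Run:
```python
from h import *
import pickle
C={}
for n in ['scene','side','wrist']:
    c=capture(n);C[n]=c;cv2.imwrite(f'pics/{n}1.png',c['frame'])
    for g in ['grip1','coil','foot1']:
        for s in silhouettes(n,g)[:3]:
            ys,xs=np.where(s['pixels']);print(n,g,round(s['confidence'],2),s['point'],xs.min(),xs.max(),ys.min(),ys.max(),len(xs))
pickle.dump(C,open('c1.pkl','wb'))
print(get_obs()['joint_pos'])
```

```text
scene grip1 0.61 [291.7, 206.0] 286 300 196 211 143
scene coil 0.73 [321.4, 199.6] 309 333 186 214 601
scene coil 0.72 [274.1, 193.3] 265 289 176 206 610
scene coil 0.67 [236.4, 183.0] 225 247 167 195 568
scene foot1 0.68 [291.1, 206.9] 286 301 195 224 204
scene foot1 0.47 [186.4, 173.8] 186 192 169 185 82
side grip1 0.39 [238.7, 160.1] 236 241 153 163 52
side coil 0.95 [233.6, 247.9] 217 243 233 264 742
side coil 0.77 [185.5, 208.4] 175 198 195 219 524
side coil 0.67 [225.7, 164.8] 216 235 156 177 384
side foot1 0.53 [240.4, 163.6] 236 243 153 180 104
side foot1 0.52 [236.2, 194.1] 227 249 185 211 548
side foot1 0.45 [251.2, 195.8] 219 262 133 219 1157
wrist grip1 0.94 [250.7, 255.0] 241 263 220 296 1391
wrist coil 0.9 [330.7, 37.9] 290 376 0 79 5642
wrist coil 0.76 [259.2, 190.0] 222 294 151 230 3911
wrist coil 0.72 [410.1, 148.0] 364 455 110 185 5400
wrist foot1 0.75 [251.8, 243.2] 237 267 205 296 1725
[ 8.84143449e-02  1.37991103e-01  1.06014270e-02  1.44339881e+00
 -1.69514187e-05 -7.83584738e-01]
```

View pics/wrist1.png

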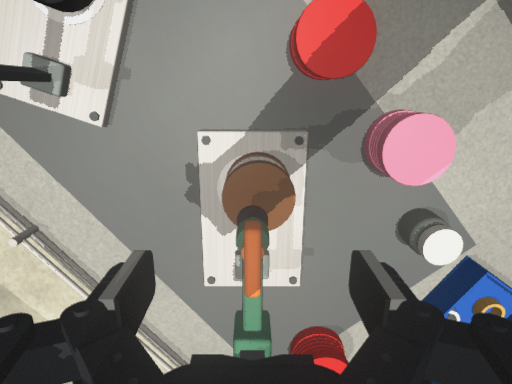

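```bash
cat >> h.py <<'E'
from scipy.optimize import minimize
def boxpts(p,yaw,L=.062,W=.014,H=.024):
    c,s=np.cos(yaw),np.sin(yaw)
    return np.array([[p[0]+c*a-s*b,p[1]+s*a+c*b,p[2]+d] for a in(-L/2,L/2) for b in(-W/2,W/2) for d in(-H/2,H/2)])
def softmask(c,X,S=8):
    u=proj(c,X);h=cv2.convexHull(((u+.5)*S*16).astype(np.int32))
    m=np.zeros((384*S//1,512*S),np.uint8) 
    return u,h
def fit(C,masks,x0,free=(0,1,2,3)):
    S=6
    rois={}
    for n,m in masks.items():
        ys,xs=np.where(m>0);rois[n]=(xs.min()-6,ys.min()-6,xs.max()+7,ys.max()+7)
    def cost(v):
        x=np.array(x0,float);x[list(free)]=v;t=0
        X=boxpts(x[:3],x[3])
        for n,m in masks.items():
            a,b,c_,d=rois[n];u=(proj(C[n],X)+.5-[a,b])*S
            im=np.zeros(((d-b)*S,(c_-a)*S),np.uint8)
            cv2.fillConvexPoly(im,cv2.convexHull((u*16).astype(np.int32)),255,shift=4)
            r=cv2.resize(im,(c_-a,d-b),interpolation=cv2.INTER_AREA)/255.
            t+=np.abs(r-(m[b:d,a:c_]>0)).sum()/np.sqrt((m>0).sum())
        return t
    best=None
    for sc in (.01,.004,.002):
        v0=np.array(x0,float)[list(free)] if best is None else best.x
        st=np.array([sc,sc,sc,sc*10])[list(free)]
        sim=np.vstack([v0]+[v0+st*np.eye(len(v0))[i] for i in range(len(v0))])
        best=minimize(cost,v0,method='Nelder-Mead',options=dict(initial_simplex=sim,xatol=1e-5,fatol=1e-4))
    return best.x,best.fun
E
python3 - <<'E'
from h import *
import pickle
C=pickle.load(open('c1.pkl','rb'));w=C['wrist']
cs=[atz(w,p,.02) for p in [(198,131),(307,131),(299,286),(206,286)]]
cs=np.array(cs);print(cs)
print([np.linalg.norm(cs[i]-cs[(i+1)%4]) for i in range(4)])
ax=(cs[2]+cs[3]-cs[0]-cs[1]);print('yaw',np.degrees(np.arctan2(ax[1],ax[0])),'centre',cs.mean(0))
M={}
for n,b in [('scene',(280,310,190,218)),('side',(232,246,148,170)),('wrist',(235,270,210,300))]:
    M[n]=orange(C[n],b);ys,xs=np.where(M[n]>0);print(n,len(xs),xs.min(),xs.max(),ys.min(),ys.max(),xs.mean(),ys.mean())
for x0 in ([.59,.155,.25,.87],[.59,.16,.225,.87]):
  for use in (['scene','wrist'],['scene','wrist','side']):
    print(use,fit(C,{k:M[k] for k in use},x0))
cv2.imwrite('pics/om.png',cv2.resize(np.hstack([C['wrist']['frame'][200:310,225:285],cv2.cvtColor(M['wrist'],8)[200:310,225:285]]),None,fx=4,fy=4))
# coil top ellipse
m=[s for s in silhouettes('wrist','coil') if abs(s['point'][0]-259)<8][0]['pixels']
E
```

```text
[[0.59913504 0.0532001  0.02      ]
 [0.48714803 0.14746558 0.02      ]
 [0.64168345 0.32993134 0.02      ]
 [0.75232095 0.23682319 0.02      ]]
[np.float64(0.14637988932981388), np.float64(0.23911284231102317), np.float64(0.1446021624745597), np.float64(0.23913042735483916)]
yaw 49.95078011059596 centre [0.62007187 0.19185505 0.02      ]
scene 131 286 300 195 212 292.85496183206106 203.9236641221374
side 48 236 240 152 163 238.1875 158.22916666666666Traceback (most recent call last):
  File "<stdin>", line 10, in <module>
    return umr_minimum(a, axis, None, out, keepdims, initial, where)
ValueError: zero-size array to reduction operation minimum which has no identity
```

```bash
sed -i 's/(8,170,100),(20,255,255)/(5,150,60),(20,255,255)/' h.py
python3 - <<'E'
from h import *
import pickle
C=pickle.load(open('c1.pkl','rb'));w=C['wrist']
h=cv2.cvtColor(w['frame'],cv2.COLOR_BGR2HSV)
for y in (205,215,222,230,240,260,280,292): print(y,h[y,252])
print('coil',h[200,262])
M={}
for n,b in [('scene',(280,310,190,214)),('side',(232,246,148,166)),('wrist',(235,270,210,300))]:
    M[n]=orange(C[n],b)
hh=cv2.inRange(h,(5,150,140),(20,255,255));k=np.zeros_like(hh);k[210:300,235:270]=hh[210:300,235:270];M['wrist']=k
for n in M: ys,xs=np.where(M[n]>0);print(n,len(xs),xs.min(),xs.max(),ys.min(),ys.max(),xs.mean(),ys.mean())
for x0 in ([.59,.155,.25,.87],[.59,.16,.225,.87]):
  for use in (['scene','wrist'],['scene','wrist','side']):
    print(use,fit(C,{k:M[k] for k in use},x0))
cv2.imwrite('pics/om.png',cv2.resize(np.hstack([w['frame'][200:310,225:285],cv2.cvtColor(M['wrist'],8)[200:310,225:285]]),None,fx=4,fy=4))
E
```

```text
205 [10 65 71]
215 [ 9 39 65]
222 [ 10 136 126]
230 [ 10 154 172]
240 [ 11 161 201]
260 [ 10 157 201]
280 [ 10 158 200]
292 [ 10 161 198]
coil [ 13 103  99]
scene 142 286 300 195 212 292.8521126760563 203.9718309859155
side 51 235 241 152 163 238.2156862745098 158.31372549019608
wrist 997 242 260 229 296 251.76128385155465 262.59578736208624
['scene', 'wrist'] (array([0.60171828, 0.16723006, 0.22598894, 0.87796243]), np.float64(14.486705839605799))
['scene', 'wrist', 'side'] (array([0.59406117, 0.15905425, 0.22257507, 0.90183688]), np.float64(16.06235521071092))
['scene', 'wrist'] (array([0.59465809, 0.15909989, 0.22211134, 0.88996289]), np.float64(13.201996005619902))
['scene', 'wrist', 'side'] (array([0.59430835, 0.15919157, 0.22228538, 0.90428685]), np.float64(16.027795135506434))
```

View pics/om.png

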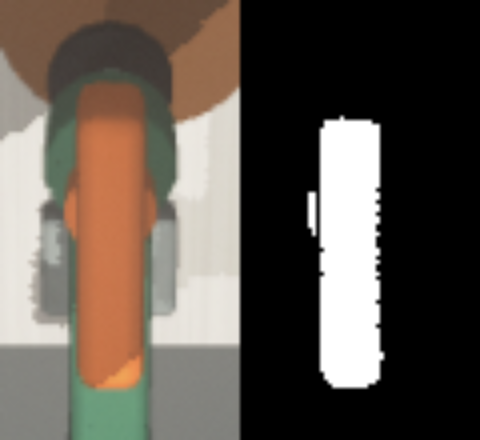

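Run:
```python
from h import *
import pickle
C=pickle.load(open('c1.pkl','rb'));w=C['wrist']
h=cv2.cvtColor(w['frame'],cv2.COLOR_BGR2HSV)
M={}
for n,b in [('scene',(280,310,190,214)),('side',(232,246,148,166))]: M[n]=orange(C[n],b)
hh=cv2.inRange(h,(5,120,100),(20,255,255));k=np.zeros_like(hh);k[212:300,244:262]=hh[212:300,244:262];M['wrist']=k
ys,xs=np.where(k>0);print(xs.min(),xs.max(),ys.min(),ys.max())
for x0 in ([.59,.155,.235,.87],[.595,.16,.222,.87]):
  for use in (['scene','wrist'],['scene','wrist','side']):
    x,f=fit(C,{k:M[k] for k in use},x0);print(use,x,f)
f=w['frame'].copy()
cv2.polylines(f,[cv2.convexHull(proj(w,boxpts(x[:3],x[3])).astype(np.int32))],True,(255,0,0))
g=C['scene']['frame'].copy();cv2.polylines(g,[cv2.convexHull(np.round(proj(C['scene'],boxpts(x[:3],x[3]))).astype(np.int32))],True,(255,0,0))
cv2.imwrite('pics/ov.png',np.hstack([cv2.resize(f[200:310,215:295],None,fx=4,fy=4),cv2.resize(g[185:240,265:320],(440,440))]))
o=get_obs();print(o['ee_pos'],cv2.Rodrigues(np.array([0,0,0.]))[0][0])
from scipy.spatial.transform import Rotation as R
r=R.from_quat(o['orientation']).as_matrix();print(r, np.degrees(np.arctan2(r[1,0],r[0,0])))
print('tool delta',r.T@(x[:3]-o['ee_pos']))
```

```text
244 261 221 296
['scene', 'wrist'] [0.59466574 0.16049958 0.22107471 0.86323121] 7.248216624148496
['scene', 'wrist', 'side'] [0.59511114 0.16116477 0.2220591  0.86684471] 10.39934367671831
['scene', 'wrist'] [0.59552987 0.16161739 0.22090793 0.86620284] 7.40733506031383
['scene', 'wrist', 'side'] [0.59529015 0.16121965 0.22132781 0.86320624] 10.419995228807302
[0.55539922 0.11398158 0.33131844] [1. 0. 0.]
[[-7.65616471e-01  6.43297303e-01  9.30769214e-06]
 [ 6.43297303e-01  7.65616471e-01 -1.61928061e-05]
 [-1.75429109e-05 -6.40986583e-06 -1.00000000e+00]] 139.96186719819798
tool delta [-0.0001511   0.06182867  0.10999023]
```

View pics/ov.png

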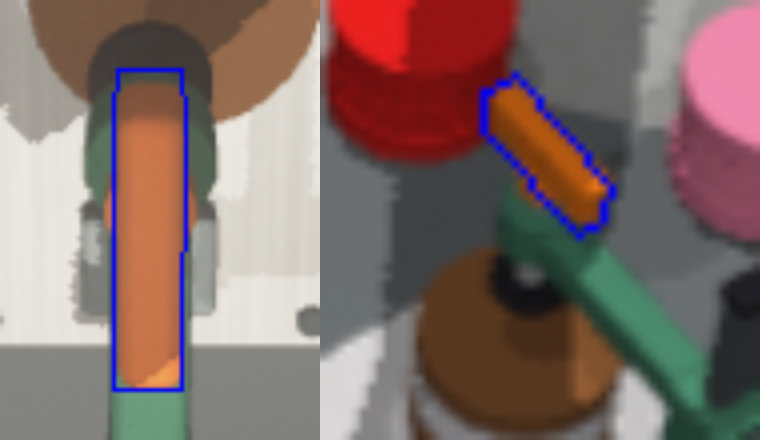

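>>> step_arm --steps '[0,0.0775,0,0,0,0,0,0.0775,0,0,0,0,0,0,0.0625,0,0,0,0,0,0.0625,0,0,0,0,0,0.0625,0,0,0,0,0,0.0625,0,0,0,0,0,0.0625,0,0,0,0,0,0,0,0,0]' --jaw 60

```text
time_s: 5.0
ee_pos: [0.5934, 0.1612, 0.2038]
orientation: [0.342, 0.94, -0.001, -0.002]
force: [-0.7, 0.5, 0.0]
finger_gap: 0.0515
```

Run:
```python
from h import *
import pickle
C={}
for n in ['scene','side','wrist']:
    c=capture(n);C[n]=c
pickle.dump(C,open('c2.pkl','wb'))
a=cv2.resize(C['wrist']['frame'],(512,384));b=cv2.resize(C['scene']['frame'][170:250,250:330],(288,384),interpolation=2)
cv2.imwrite('pics/p2.png',np.hstack([a,b]))
```

```text
(no output)
```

View pics/p2.png

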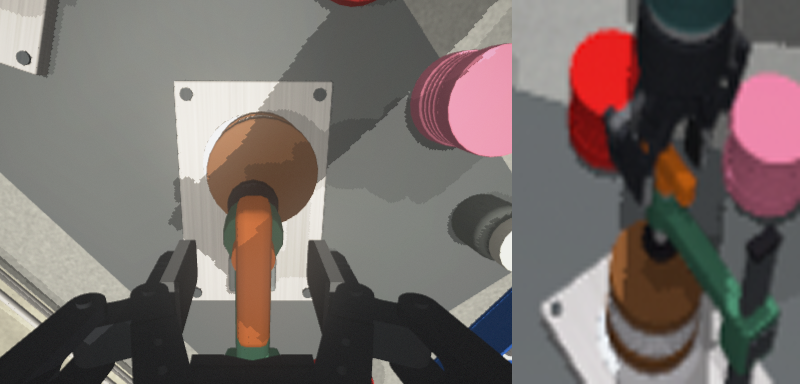

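>>> step_arm --steps '[0,0,0,0,0,0,0,0,0,0,0,0,0,0,0,0,0,0,0,0,0,0,0,0,0,0,0,0,0,0]' --jaw 0

```text
time_s: 5.78
ee_pos: [0.5956, 0.1617, 0.2066]
orientation: [0.342, 0.94, 0.0, 0.0]
force: [0.3, 0.6, 1.7]
finger_gap: 0.0161
```

Run:
```python
from h import *
o=get_obs();print(o['ee_pos'],o['force'],o['moment'],o['finger_gap'])
c=capture('wrist');a=c['frame'];d=capture('scene');b=cv2.resize(d['frame'][170:250,250:330],(288,384),interpolation=2)
cv2.imwrite('pics/p3.png',np.hstack([a,b]))
```

```text
[0.59556726 0.16166437 0.20660724] [0.25229071 0.57448483 1.69308058] [ 0.15709282 -0.05727824 -0.086525  ] 0.016079296450092852
```

View pics/p3.png

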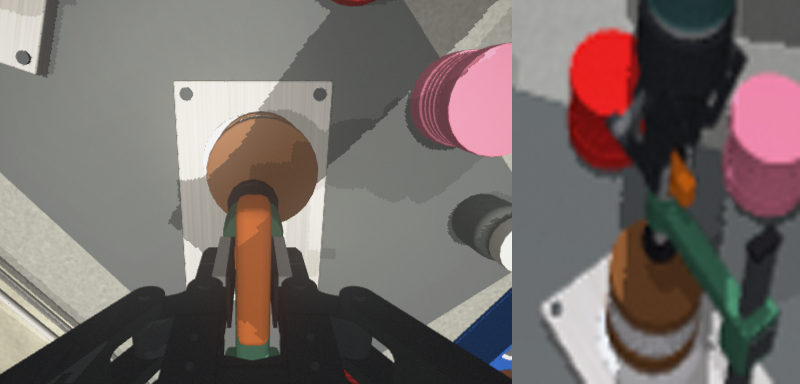

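>>> step_arm --steps '[0,0,0,0,0,0,0,0,0,0,0,0,0,0,0.01,0,0,0,0,0,0.01,0,0,0]'

```text
time_s: 6.38
ee_pos: [0.5954, 0.1616, 0.1981]
orientation: [0.342, 0.94, 0.0, 0.0]
force: [-0.6, 2.4, 2.5]
finger_gap: 0.0156
```

>>> step_arm --steps '[0,0,0.01,0,0,0,0,0,0.01,0,0,0,0,0,0.01,0,0,0,0,0,0.01,0,0,0,0,0,0.01,0,0,0]'

```text
time_s: 7.0
ee_pos: [0.5953, 0.1616, 0.1781]
orientation: [0.342, 0.94, 0.0, 0.0]
force: [1.2, 1.5, 2.0]
finger_gap: 0.0158
```

Run:
```python
from h import *
o=get_obs();print(o['ee_pos'],o['force'],o['moment'],o['finger_gap'])
c=capture('wrist');a=c['frame'];d=capture('scene');b=cv2.resize(d['frame'][170:250,250:330],(288,384),interpolation=2)
cv2.imwrite('pics/p4.png',np.hstack([a,b]))
```

```text
[0.59534535 0.1615614  0.17808602] [1.18315447 1.47910689 2.0091693 ] [ 0.39708204 -0.34490582 -0.0063958 ] 0.015750411418068253
```

View pics/p4.png

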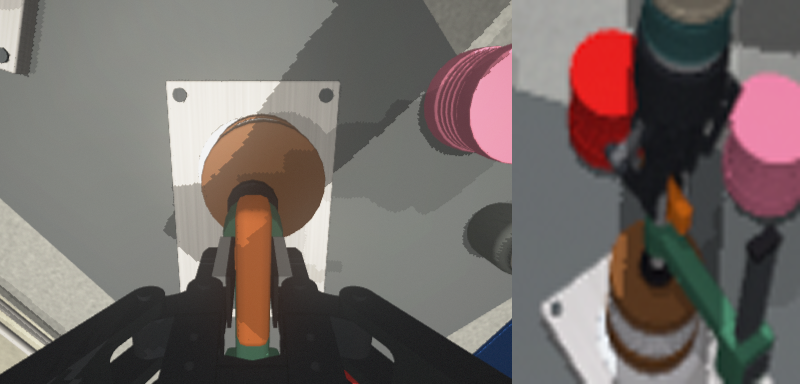

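>>> step_arm --steps '[0,0,0.01,0,0,0,0,0,0.01,0,0,0,0,0,0.005,0,0,0]'

```text
time_s: 7.48
ee_pos: [0.5953, 0.1616, 0.168]
orientation: [0.342, 0.94, 0.0, -0.0]
force: [1.4, 2.2, 1.5]
finger_gap: 0.016
```

>>> step_arm --steps '[0,0,0.0025,0,0,0,0,0,0.0025,0,0,0]'

```text
time_s: 7.72
ee_pos: [0.5953, 0.1615, 0.1663]
orientation: [0.342, 0.94, 0.0, 0.0]
force: [2.2, 2.7, 1.4]
finger_gap: 0.0155
```

>>> step_arm --steps '[0,0,0.0025,0,0,0,0,0,0.0025,0,0,0]'

```text
time_s: 7.98
ee_pos: [0.5953, 0.1615, 0.1643]
orientation: [0.342, 0.94, 0.0, 0.0]
force: [0.4, 1.3, 1.0]
finger_gap: 0.0156
```

>>> step_arm --steps '[0,0,0.0025,0,0,0,0,0,0.0025,0,0,0]'

```text
time_s: 8.22
ee_pos: [0.5955, 0.1616, 0.1629]
orientation: [0.342, 0.94, 0.0, 0.0]
force: [0.5, 3.7, 6.7]
finger_gap: 0.0157
```

>>> step_arm --steps '[0,0,0.0025,0,0,0]'

```text
time_s: 8.35
ee_pos: [0.5956, 0.1617, 0.1628]
orientation: [0.342, 0.94, 0.0, 0.0]
force: [0.1, 2.7, 10.6]
finger_gap: 0.0158
```

>>> step_arm --steps '[0,0,0,0,0,0]'

```text
time_s: 8.48
ee_pos: [0.5956, 0.1617, 0.1629]
orientation: [0.342, 0.94, 0.0, 0.0]
force: [-0.9, 3.1, 7.1]
finger_gap: 0.0161
```

>>> step_arm --steps '[0,0,0,0,0,0.25,0,0,0,0,0,0.25,0,0,0,0,0,0]'

```text
time_s: 8.85
ee_pos: [0.5958, 0.1616, 0.1628]
orientation: [0.457, 0.89, 0.0, 0.001]
force: [0.9, 3.1, 6.8]
finger_gap: 0.016
```

Run:
```python
from h import *
o=get_obs();print(o['ee_pos'],o['force'],o['moment'],o['finger_gap'],o['joint_pos'])
```

```text
[0.59582517 0.16160932 0.162785  ] [0.855314   3.09772075 6.79167296] [ 0.54350514  0.01142931 -0.00662372] 0.016019550851596794 [ 1.60201606e-01  3.04081071e-01 -1.37842900e-01  1.12718201e+00
 -1.52610993e-05 -4.61567673e-01]
```

>>> step_arm --steps '[0,0,0,0,0,0.25,0,0,0,0,0,0.25,0,0,0,0,0,0.25,0,0,0,0,0,0]'

```text
time_s: 9.35
ee_pos: [0.596, 0.1613, 0.1627]
orientation: [0.615, 0.789, 0.0, 0.001]
force: [1.5, 1.9, 6.4]
finger_gap: 0.0159
```

Run:
```python
from h import *
o=get_obs();print(o['ee_pos'],o['force'],o['moment'],o['finger_gap'],o['joint_pos'])
c=capture('wrist');a=c['frame'];d=capture('scene');b=cv2.resize(d['frame'][170:250,250:330],(288,384),interpolation=2)
cv2.imwrite('pics/p5.png',np.hstack([a,b]))
```

```text
[0.59603765 0.16129089 0.16273663] [1.47844787 1.93892089 6.42374507] [ 0.37665702 -0.10296927  0.08010522] 0.01587869849811022 [ 1.60025550e-01  3.04151761e-01 -1.37854816e-01  1.12677680e+00
 -8.39873865e-04 -8.66934163e-02]
```

View pics/p5.png

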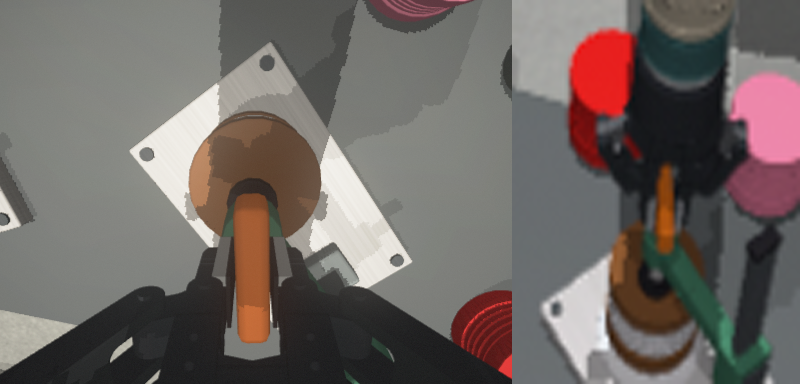

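>>> step_arm --steps '[0,0,0,0,0,0.25,0,0,0,0,0,0.25,0,0,0,0,0,0.25,0,0,0,0,0,0.25,0,0,0,0,0,0]'

```text
time_s: 10.07
ee_pos: [0.5961, 0.1608, 0.1628]
orientation: [0.791, 0.612, 0.0, 0.001]
force: [0.0, 0.5, 6.8]
finger_gap: 0.0157
```

>>> step_arm --steps '[0,0,0,0,0,0.25,0,0,0,0,0,0.25,0,0,0,0,0,0.25,0,0,0,0,0,0.25,0,0,0,0,0,0]'

```text
time_s: 10.7
ee_pos: [0.5957, 0.1604, 0.1629]
orientation: [0.918, 0.397, 0.0, 0.002]
force: [-0.8, -0.3, 7.4]
finger_gap: 0.0158
```

Run:
```python
from h import *
o=get_obs();print(o['ee_pos'],o['force'],o['moment'],o['finger_gap'],o['joint_pos'])
c=capture('wrist');a=c['frame'];d=capture('scene');b=cv2.resize(d['frame'][170:250,250:330],(288,384),interpolation=2)
cv2.imwrite('pics/p6.png',np.hstack([a,b]))
```

```text
[0.59571293 0.160352   0.16287107] [-0.84901297 -0.25772364  7.38203797] [-0.23306787  0.17934832  0.15998843] 0.01579812909055945 [ 0.15960595  0.30389477 -0.13790766  1.12800406 -0.00296101  0.9129158 ]
```

View pics/p6.png

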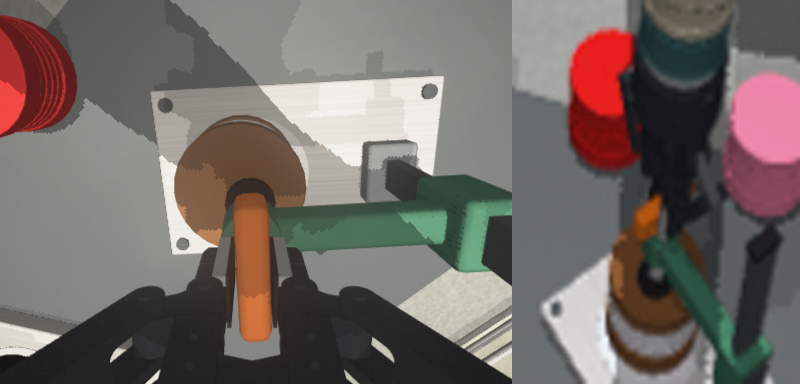

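>>> step_arm --steps '[0,0,0,0,0,0,0,0,0,0,0,0,0,0,0,0,0,0,0,0,0,0,0,0]' --jaw 55

```text
time_s: 11.3
ee_pos: [0.5949, 0.1613, 0.1608]
orientation: [0.918, 0.398, -0.001, -0.0]
force: [0.3, -0.1, 0.3]
finger_gap: 0.0467
```

>>> step_arm --steps '[0,0,-0.05,0,0,0,0,0,-0.1,0,0,0,0,0,-0.1,0,0,0,0,0,-0.1,0,0,0,0,0,-0.1,0,0,0,0,-0.1,0,0,0,0,0,-0.1,0,0,0,0,0,0,0,0,0,0]'

```text
time_s: 12.3
ee_pos: [0.5351, 0.2175, 0.3417]
orientation: [0.917, 0.399, -0.0, -0.0]
force: [-0.1, -1.2, -1.0]
finger_gap: 0.0471
```

Run:
```python
from h import *
import pickle
o=get_obs();print(o['ee_pos'],o['force'],o['time_s'])
C={n:capture(n) for n in ['scene','side','wrist']};pickle.dump(C,open('c3.pkl','wb'))
b=cv2.resize(C['scene']['frame'][170:250,250:330],(384,384),interpolation=2)
d=cv2.resize(C['side']['frame'][120:230,200:310],(384,384),interpolation=2)
cv2.imwrite('pics/p7.png',np.hstack([b,d]));cv2.imwrite('pics/w7.png',C['wrist']['frame'])
for s in silhouettes('wrist','grip1')[:2]:
    ys,xs=np.where(s['pixels']);print(s['confidence'],s['point'],xs.min(),xs.max(),ys.min(),ys.max())
```

```text
[0.53512465 0.21750232 0.34174711] [-0.14017224 -1.1584744  -0.95340407] 12.3
0.93 [250.1, 245.1] 243 260 216 277
```

View pics/p7.png

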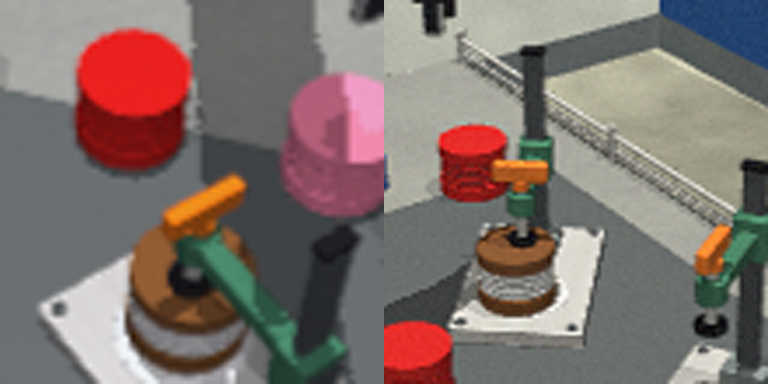

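View pics/w7.png

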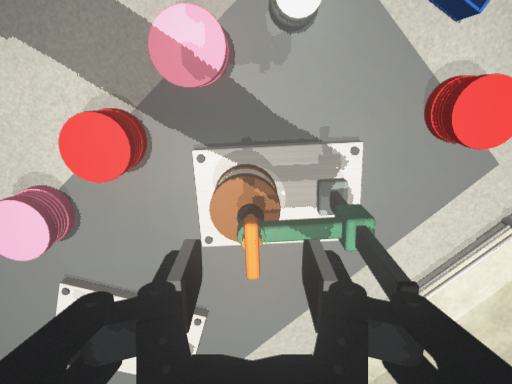

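Run:
```python
from h import *
import pickle
C=pickle.load(open('c3.pkl','rb'));w=C['wrist']
M={}
h=cv2.cvtColor(w['frame'],cv2.COLOR_BGR2HSV);hh=cv2.inRange(h,(5,120,110),(20,255,255));k=np.zeros_like(hh);k[214:282,240:264]=hh[214:282,240:264]
n_,l,st,_=cv2.connectedComponentsWithStats(k);M['wrist']=(l==1+np.argmax(st[1:,4])).astype(np.uint8)
M['scene']=orange(C['scene'],(280,304,203,222));M['side']=orange(C['side'],(228,250,160,178))
for n in M: ys,xs=np.where(M[n]>0);print(n,len(xs),xs.min(),xs.max(),ys.min(),ys.max())
for z0 in (.178,.183):
    x,f=fit(C,M,[.595,.161,z0,-.72]);print(x,f,'turn',np.degrees(np.radians(49.8)-x[3]))
# coil before/after: scene+side image diff by silhouettes
C1=pickle.load(open('c1.pkl','rb'))
for n,(a,b,c,d) in {'scene':(225,330,195,300),'side':(215,262,185,225)}.items():
    g0=cv2.cvtColor(C1[n]['frame'],6);g1=cv2.cvtColor(C[n]['frame'],6)
    # brown masks
    for C_,t in((C1,'b'),(C,'a')):
        H=cv2.cvtColor(C_[n]['frame'],cv2.COLOR_BGR2HSV);m=cv2.inRange(H,(6,90,30),(20,220,140))
        box=(282,310,215,255) if n=='scene' else (222,252,180,215)
        mm=m[box[2]:box[3],box[0]:box[1]];ys,xs=np.where(mm>0);print(n,t,len(xs),xs.min()+box[0],xs.max()+box[0],ys.min()+box[2],ys.max()+box[2])
q=[np.vstack([cv2.resize(D['scene']['frame'][195:265,260:330],(300,300),interpolation=2),cv2.resize(D['side']['frame'][140:220,205:285],(300,300),interpolation=2)]) for D in (C1,C)]
cv2.imwrite('pics/ba.png',np.hstack(q))
```

```text
wrist 899 242 260 216 278
scene 159 280 300 206 221
side 118 230 246 165 174
[ 0.59536987  0.16206654  0.17477518 -0.70733162] 11.151063180116143 turn 90.32711663740007
[ 0.59502131  0.16246809  0.17464553 -0.70916058] 11.154797179648725 turn 90.43190819987574
scene b 351 282 302 216 246
scene a 207 282 302 215 246
side b 362 227 248 184 210
side a 228 226 248 185 210
```

View pics/ba.png

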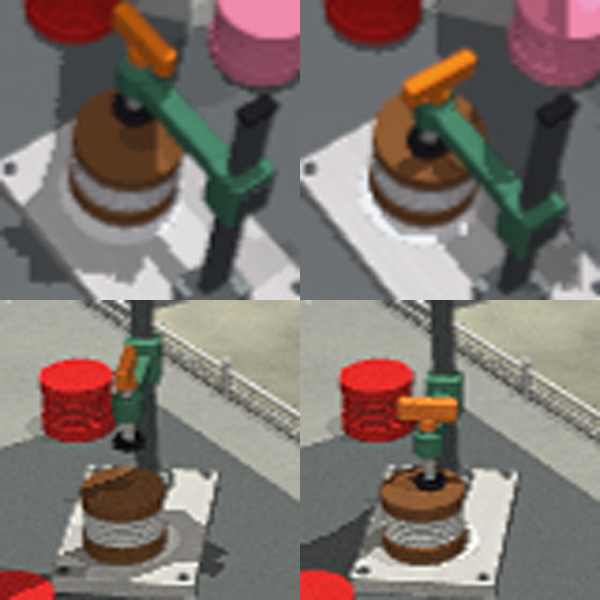

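```bash
python3 -c "
from bench import *
print(sign_off())"
```

```text
the job is handed in; nothing more can be done
None
```

I clamped the brown coil and handed the job in at about 12.5 s; no verdict came back. I gripped clamp 1's orange handle and slid its jaw down about 44 mm. There it stalled and the upward force rose from about 2 N to 10.6 N. I then turned the handle clockwise, let go and backed the arm clear.

**What the last checks showed:**
- **Handle:** a fit to the final pictures gives a turn of about 90°.
- **Coil and clamp 2:** the coil sits within a pixel of where it was and stands upright. I did not touch clamp 2 or anything else.
- **Foot and spindle:** the foot sits on the coil top. The spindle shows roughly 6 mm more below the jaw arm than before. The handle stayed at the same height while turning, so the arm must have lifted.

**Checks that disagreed or were not made:**
- **Handle height:** the final picture fit put the handle at 0.175 m, where the coil's height calls for 0.178 m. I take this as camera or fit error, because the arm's own readings agree with the foot being on the coil.
- **Turning torque:** it read about 0.16 N m at the end, a little under the expected 0.2 to 0.35 N m.
- **Jaw tilt:** I inferred it from the spindle and did not measure it directly.

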